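Slide the mixing slab out to its pick-up mark

ROBOT

A 6-joint arm with a two-finger parallel gripper is mounted at the origin on a cart in front of the work surface, level with it; the furniture and walls round the work are solid. World frame = base frame: x ahead of the robot, y to its left, z up, the work surface at z = 0. Lengths are in mm, angles in rad, forces in N, time in s.
With the tool pointing down it reaches from about 425 to 950 mm from the base axis. Payload 3.5 kg.
Tool frame: the origin (TCP) lies midway between the tips of the shut fingers; the grasp point (between the pads) lies 19 mm behind it; z points along the fingers, y is the line along which they close (so a half turn about z gives the same grasp; the last joint's range is limited). The gripper opens to 85 mm and grips with 20 to 120 N. Pads are 22 mm wide; open, the fingers measure 114 mm over their backs; the gripper's body (76 mm by 85 mm) begins 54 mm behind the grasp point. The pads swing forward as they close: fully open they stand 13 mm farther back than shut.
Start: joints at [1.034, 0.286, 1.577, -0, 1.279, -0.15], TCP at [254.591, 625.132, 231.325] pointing down, gripper open.
Joint ranges: [-2.77, 2.77], [-0.9, 2.22], [0.21, 2.48], [-1.53, 4.67], [0.24, 2.81], [-2.84, 2.84]. Speed limits (rad/s): [2.79, 2.79, 3.14, 3.14, 3.14, 3.14].

INTERFACE

Orientations are given as a 3x3 rotation matrix whose columns are the frame's x, y, z axes.
In Python, from cell import ctrl gives the robot as it stands.
- The arm moves only by the tool step_arm, never from a script. Its argument "targets" is a list of rows, each a list of 3 entries, a list of its own where there are three numbers: the gripper's target within -1 to 1 (shut at 1, half-way at 0, fully open at -1), then the shift along the world's x, y, z in units of 0.5 m (1.0 is 0.5 m), then the turn about the world's z in units of 120 degrees (1.0 is 120 degrees). A call has exactly 10 rows; each row shifts and turns the commanded pose from where the row before left it; what a row does not reach is not made up. A row lasts 1/12 s, in which the tool goes at most 41.7 mm and 7.16 degrees, less where a joint would pass 70% of its speed; a pose out of reach is approached as far as the arm can. A call with a number of a shift or a turn outside -1 to 1 is refused whole. A call with a gripper value outside its range is refused whole. The fingers move at their own pace and stop on an object; the grip force is fixed at half the most. Time passes only in rows, so rows that do not move let the fingers close, or fill a call up. It gives the time, the measured TCP pose, the force, the opening and the grip force at its end, in the units of the state.
- ctrl.read_state(): the state, without advancing time (a new reading comes with each control period).
- ctrl.snapshot(name): name is "scene" or "top" or "wrist"; returns the picture (420x560x3 uint8, blue, green, red); there is no depth.
- ctrl.calibration(name): a dict with "mtx" (3x3 intrinsics, pixels), "R" (3x3) and "t" (3): a world point X has camera coordinates R X + t. Camera axes: x right, y down, z forward; pixel columns grow to the right and rows downward; lengths in mm; the calibration is good to about 2 mm. A picture is of the moment at which its call begins: read the wrist's pose just before it. calibration takes no time and is no camera call; for the wrist camera it gives the pose at the moment of the call.
- ctrl.job_done(): hands the job in; it is judged then, once.
The state is a dict: "time": time; "qpos": joint angles; "joint_velocities": joint speeds; "effort": joint torques, N m; "position": TCP position; "tool_rot": TCP orientation; "wrist_force": force on the tool from outside, world axes, zero at the start; "moment": the same for the moment, N m; "width": opening from 0.0 (shut) to 1.0 (fully open); "grasp_force": force on a finger pad.
Only numpy, scipy, OpenCV 4.12 (cv2) and the standard library are available. Lean on these libraries where they do the work, as an engineer would, in place of code of your own. Each camera call takes 0.05 s, during which the arm holds its last target. There are 200 camera calls.

TASK

The white glass mixing slab lies flat on the low blue stand, where nobody can get a finger under it. Without picking it up, push it with the fingertips over the stand's front edge (the one towards the robot) until that edge runs underneath the red band for the band's whole length, so that a strip of the slab overhangs, and leave it lying there. Keep the slab's full width on the stand and do not shift the dropper bottle and the little glass dish beside it, or the turquoise carton on the worktop.

Things in the scene. Friction and masses are not known exactly. Their poses are not given: they have to be found in the camera images.
- stand_edge (a point): middle of the front upper edge of the fixed blue steel stand; the stand's top is a level plate at this height, 45 mm above the worktop. Site axes: x points from the front edge straight back across the stand (away from the robot), y along the edge to the left, z up. The plate runs 210 mm back from this edge and 150 mm to either side
- slab_centre (a point): centre (half-way up) of the loose white glass slab: 120 mm along its x, 105 mm along its y, 8 mm thick, about 0.26 kg, lying flat on the stand. Its axes: x from the slab's front edge to its rear edge, y to its left, z up. Its front edge lies 60 mm to -x, its rear edge 60 mm to +x
- band_mid (a point): middle of the straight red band painted across the slab's upper face, parallel to its front edge; the band is 16 mm wide and its centre line lies 32 mm behind the front edge (28 mm in front of the slab's centre)
- band_left (a point): left end of the band's centre line, on the slab's left side, 52.5 mm from band_mid
- band_right (a point): right end of the band's centre line, on the slab's right side, 52.5 mm from band_mid
- dropper_bottle: small bottle with a blue cap, 26 mm across, 68 mm tall, standing loose on the stand to the left of the slab; origin under its centre
- glass_dish: little clear octagonal glass dish, 31 mm across, 26 mm tall, standing loose on the stand to the right of the slab; origin under its centre
- gauze: turquoise carton, 94 x 62 x 36 mm, on the worktop to the right of the stand; origin under its centre
Mind the look-alikes: they are no part of the job. There is more than one size of the part that bears slab_centre; the job needs the larger.

How it is judged:
By the outcome, as a careful person would: the job done as asked, in the order asked, and still so for the second after the job is handed in, with the robot touching nothing.
It also fails if it takes over 51 s, if anything falls off the work surface, if the arm or the gripper's body presses on something with over 40 N, if the wrist force passes 120 N, or if a joint passes its speed limit or range.

## Working session

There is one attempt and no reset: what is moved stays moved. The work goes in short steps, Python scripts to look and compute and a tool call to move; the robot and the scene stay as the last step left them, time stands still between calls to the robot, and variables do not carry over. Pictures are saved under pics/ and viewed, at most 10 in all, crops included, and the job is handed in when it is done.

Besides the shell and the picture viewer there is one more tool, called after "Emit:" in YAML: its name, and indented under it one key for each argument. step_arm: Moves the arm, as the interface text tells. Its arguments: {"type":"object","properties":{"targets":{"type":"array","items":{"type":"array"}}},"required":["targets"]}

```bash
mkdir -p pics; python3 - <<'E'
from cell import ctrl
import cv2
for n in ("scene","top"):
    cv2.imwrite(f"pics/{n}0.png",ctrl.snapshot(n)); c=ctrl.calibration(n); print(n,c)
s=ctrl.read_state();print(s["time"],s["position"],s["tool_rot"],s["width"])
E
```

```text
scene {'mtx': array([[445.37820567,   0.        , 283.80056953],
       [  0.        , 445.37820567, 216.30189408],
       [  0.        ,   0.        ,   1.        ]]), 'R': array([[ 0.64422866, -0.76458042, -0.01965226],
       [-0.52391369, -0.42243385, -0.73963781],
       [ 0.55721081,  0.48679196, -0.67271814]]), 't': array([-507.98878564,  209.47674446,  744.11151637])}
top {'mtx': array([[525.29442843,   0.        , 277.29965916],
       [  0.        , 525.29442843, 213.48058821],
       [  0.        ,   0.        ,   1.        ]]), 'R': array([[ 0.01572359, -0.99972362, -0.01747704],
       [-0.99767333, -0.01452687, -0.06661006],
       [ 0.06633777,  0.01848373, -0.99762601]]), 't': array([-232.54528895,  490.02690804, 1142.3957423 ])}
0.1 [254.29013056 624.61449421 230.04196517] [[-9.26115432e-01  3.77238552e-01 -1.13168010e-03]
 [ 3.77240103e-01  9.26113547e-01 -1.89786999e-03]
 [ 3.32114540e-04 -2.18456181e-03 -9.99997559e-01]] 1.0019019662900566
```

View pics/top0.png

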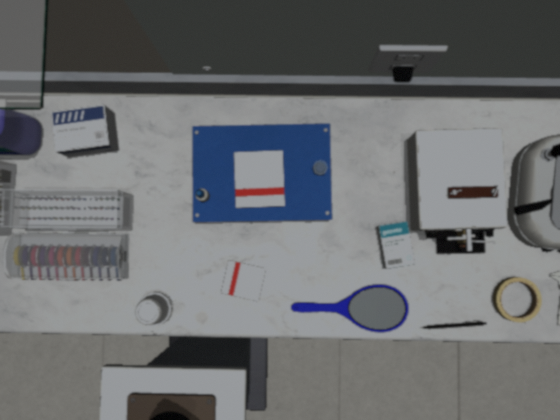

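View pics/scene0.png

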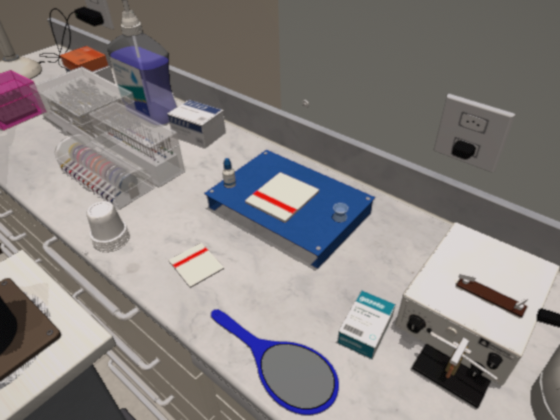

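The top view shows the stand at about (193–331, 125–222). The slab is at (234–285, 151–208) with its band at row 191, the bottle at (203,195) and the dish at (320,167). The smaller look-alike slab lies on the worktop at (244,281).

```bash
cat > h.py <<'E'
from cell import ctrl
import cv2, numpy as np
def ray(c,uv,z):
    uv=np.atleast_2d(np.array(uv,float)); d=np.c_[uv,np.ones(len(uv))]@np.linalg.inv(c["mtx"]).T@c["R"]
    o=-c["R"].T@c["t"]; return o+d*((z-o[2])/d[:,2])[:,None]
def big(m,roi):
    k=np.zeros_like(m);x0,y0,x1,y1=roi;k[y0:y1,x0:x1]=m[y0:y1,x0:x1]
    return max(cv2.findContours(k,cv2.RETR_EXTERNAL,cv2.CHAIN_APPROX_NONE)[0],key=cv2.contourArea)
def rect(c,cnt,z):
    P=ray(c,cnt[:,0],z)[:,:2].astype(np.float32); r=cv2.minAreaRect(P)
    return np.round(r[0],1),np.round(r[1],1),round(r[2],2),np.round(cv2.boxPoints(r),1).tolist()
def measure(name="top",img=None,c=None,roi=(185,115,340,235)):
    im=ctrl.snapshot(name) if img is None else img; c=c or ctrl.calibration(name)
    h=cv2.cvtColor(im,cv2.COLOR_BGR2HSV)
    blue=cv2.inRange(h,(100,120,40),(125,255,255)); white=cv2.inRange(h,(0,0,130),(179,70,255))
    red=cv2.inRange(h,(0,120,80),(8,255,255))|cv2.inRange(h,(172,120,80),(179,255,255))
    return im,c,blue,white,red
E
python3 - <<'E'
from h import *
im,c,b,w,r=measure()
roi=(185,115,340,235)
print("stand",rect(c,big(b,roi),45))
print("slab",rect(c,big(w|r,(222,140,300,216)),53))
print("band",rect(c,big(r,(222,140,300,216)),53))
for n,uv,z in (("bottlecap",(202,195),110),("dish",(320,167),71),):print(n,ray(c,uv,z))
cv2.imwrite("pics/z.png",cv2.resize(im[115:240,185:340],None,fx=5,fy=4.8,interpolation=cv2.INTER_CUBIC))
E
```

```text
stand (array([ 579.9, -189.5]), array([206.4, 294.8]), 1.8, [[472.20001220703125, -45.400001525878906], [481.3999938964844, -340.1000061035156], [687.7000122070312, -333.6000061035156], [678.4000244140625, -38.900001525878906]])
slab (array([ 565.4, -185.4]), array([118.8, 103.9]), 3.23, [[503.20001220703125, -136.89999389648438], [509.0, -240.60000610351562], [627.5999755859375, -233.89999389648438], [621.7999877929688, -130.1999969482422]])
band (array([ 537.6, -187. ]), array([ 13.1, 100.9]), 3.0, [[528.4000244140625, -137.0], [533.7000122070312, -237.8000030517578], [546.7999877929688, -237.10000610351562], [541.5, -136.3000030517578]])
bottlecap [[522.48467387 -73.47009491 110.        ]]
dish [[ 588.99583088 -314.42140367   71.        ]]
```

View pics/z.png

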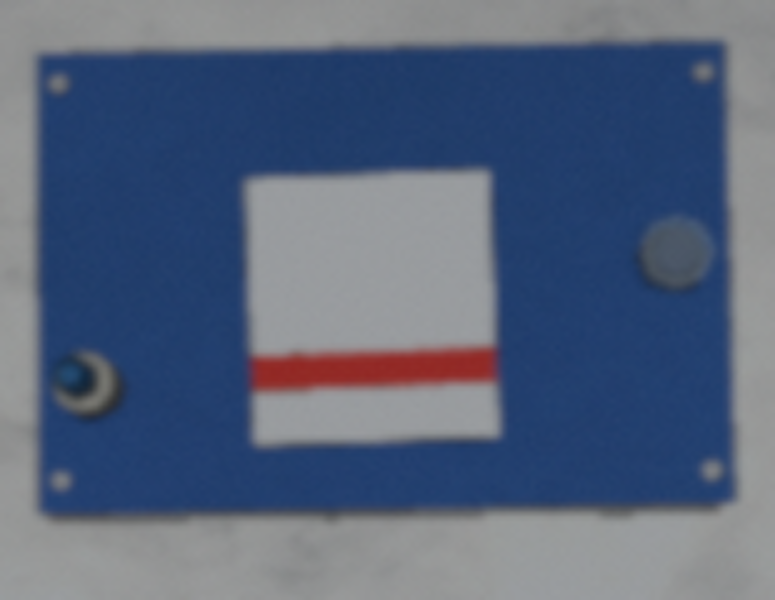

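The slab is turned about 1.4° relative to the stand, and the band centre is about 62.7 mm behind the front edge. I'll push the rear edge with two half-open fingers set parallel to the stand, which should square the slab up. First I move to a point high above and behind it.

Emit:
step_arm:
  targets:
    - [0,[0.0264,-0.0542,0],0.0067]
    - [0,[0.0264,-0.0542,0],0.0067]
    - [0,[0.0264,-0.0542,0],0.0067]
    - [0,[0.0264,-0.0542,0],0.0067]
    - [0,[0.0264,-0.0542,0],0.0067]
    - [0,[0.0264,-0.0542,0],0.0067]
    - [0,[0.0264,-0.0542,0],0.0067]
    - [0,[0.0264,-0.0542,0],0.0067]
    - [0,[0.0264,-0.0542,0],0.0067]
    - [0,[0.0264,-0.0542,0],0.0067]

```text
time: 0.98
position: [386.8, 352.7, 231.0]
tool_rot: [[-0.97, 0.243, -0.0], [0.243, 0.97, -0.0], [0.0, -0.0, -1.0]]
wrist_force: [-0.7, 0.6, 0.1]
width: 0.497
grasp_force: 0.0
```

Emit:
step_arm:
  targets:
    - [0,[0.0264,-0.0542,0],0.0067]
    - [0,[0.0264,-0.0542,0],0.0067]
    - [0,[0.0264,-0.0542,0],0.0067]
    - [0,[0.0264,-0.0542,0],0.0067]
    - [0,[0.0264,-0.0542,0],0.0067]
    - [0,[0.0264,-0.0542,0],0.0067]
    - [0,[0.0264,-0.0542,0],0.0067]
    - [0,[0.0264,-0.0542,0],0.0067]
    - [0,[0.0264,-0.0542,0],0.0067]
    - [0,[0.0264,-0.0542,0],0.0067]

```text
time: 1.82
position: [518.8, 81.7, 231.1]
tool_rot: [[-0.994, 0.105, -0.0], [0.105, 0.994, 0.0], [0.0, 0.0, -1.0]]
wrist_force: [-0.0, -0.0, -0.5]
width: 0.5
grasp_force: 0.0
```

Emit:
step_arm:
  targets:
    - [0,[0.0264,-0.0542,0],0.0067]
    - [0,[0.0264,-0.0542,0],0.0067]
    - [0,[0.0264,-0.0542,0],0.0067]
    - [0,[0.0264,-0.0542,0],0.0067]
    - [0,[0.0264,-0.0542,0],0.0067]
    - [0,[0.0264,-0.0542,0],0.0067]
    - [0,[0.0264,-0.0542,0],0.0067]
    - [0,[0.0264,-0.0542,0],0.0067]
    - [0,[0.0264,-0.0542,0],0.0067]
    - [0,[0,0,0],0]

```text
time: 2.65
position: [638.5, -165.6, 230.5]
tool_rot: [[-1.0, -0.016, 0.0], [-0.016, 1.0, -0.002], [-0.0, -0.002, -1.0]]
wrist_force: [-1.0, -0.0, -0.8]
width: 0.499
grasp_force: 0.0
```

Emit:
step_arm:
  targets:
    - [0,[0.023,-0.033,0],0.0075]
    - [0,[0,0,-0.04],0]
    - [0,[0,0,-0.06],0]
    - [0,[0,0,-0.06],0]
    - [0,[0,0,-0.06],0]
    - [0,[0,0,-0.05],0]
    - [0,[0,0,-0.04],0]
    - [0,[0,0,-0.02],0]
    - [0,[0,0,-0.01],0]
    - [0,[0,0,0],0]

```text
time: 3.48
position: [648.3, -176.8, 60.3]
tool_rot: [[-0.999, -0.036, -0.002], [-0.036, 0.999, 0.001], [0.002, 0.001, -1.0]]
wrist_force: [-0.6, 0.3, -0.3]
width: 0.501
grasp_force: 0.0
```

```bash
python3 - <<'E'
from h import *
a=ctrl.snapshot("scene")[130:280,190:390]
b=ctrl.snapshot("wrist")
cv2.imwrite("pics/s1.png",np.vstack([cv2.resize(a,(400,300),interpolation=cv2.INTER_CUBIC),cv2.resize(b,(400,300))]))
s=ctrl.read_state();print(s["position"],s["wrist_force"])
E
```

```text
[ 649.83155615 -177.50668144   62.86637291] [-0.03325639 -0.37211585 -0.44352552]
```

View pics/s1.png

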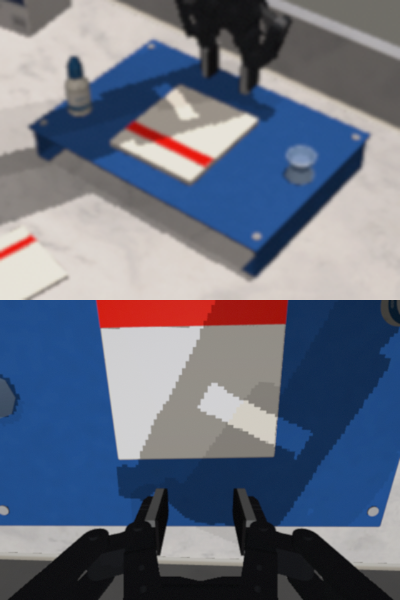

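The fingers are half open, centred behind the slab's rear edge and clear of it. Next I lower them to just above the plate, watching the force.

Emit:
step_arm:
  targets:
    - [0,[0,0,-0.01],0]
    - [0,[0,0,-0.01],0]
    - [0,[0,0,-0.004],0]
    - [0,[0,0,-0.002],0]
    - [0,[0,0,-0.002],0]
    - [0,[0,0,0],0]
    - [0,[0,0,0],0]
    - [0,[0,0,0],0]
    - [0,[0,0,0],0]
    - [0,[0,0,0],0]

```text
time: 4.42
position: [649.0, -177.3, 47.5]
tool_rot: [[-0.999, -0.036, 0.0], [-0.036, 0.999, -0.0], [-0.0, -0.0, -1.0]]
wrist_force: [0.3, 0.2, 0.6]
width: 0.5
grasp_force: 0.0
```

Emit:
step_arm:
  targets:
    - [0,[0,0,-0.002],0]
    - [0,[0,0,-0.002],0]
    - [0,[0,0,0],0]
    - [0,[0,0,0],0]
    - [0,[0,0,0],0]
    - [0,[0,0,0],0]
    - [0,[0,0,0],0]
    - [0,[0,0,0],0]
    - [0,[0,0,0],0]
    - [0,[0,0,0],0]

```text
time: 5.25
position: [648.9, -177.3, 45.3]
tool_rot: [[-0.999, -0.036, 0.0], [-0.036, 0.999, -0.0], [-0.0, -0.0, -1.0]]
wrist_force: [0.3, 0.9, -0.4]
width: 0.497
grasp_force: 0.0
```

Emit:
step_arm:
  targets:
    - [0,[0,0,-0.002],0]
    - [0,[0,0,-0.002],0]
    - [0,[0,0,0],0]
    - [0,[0,0,0],0]
    - [0,[0,0,0],0]
    - [0,[0,0,0],0]
    - [0,[0,0,0],0]
    - [0,[0,0,0],0]
    - [0,[0,0,0],0]
    - [0,[0,0,0],0]

```text
time: 6.08
position: [648.8, -177.2, 43.3]
tool_rot: [[-0.999, -0.036, -0.0], [-0.036, 0.999, 0.0], [0.0, 0.0, -1.0]]
wrist_force: [0.3, -1.1, -0.4]
width: 0.502
grasp_force: 0.0
```

```bash
python3 - <<'E'
from h import *
a=ctrl.snapshot("scene")[140:200,255:335]
cv2.imwrite("pics/s2.png",cv2.resize(a,(800,600),interpolation=cv2.INTER_CUBIC))
E
```

```text
(no output)
```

View pics/s2.png

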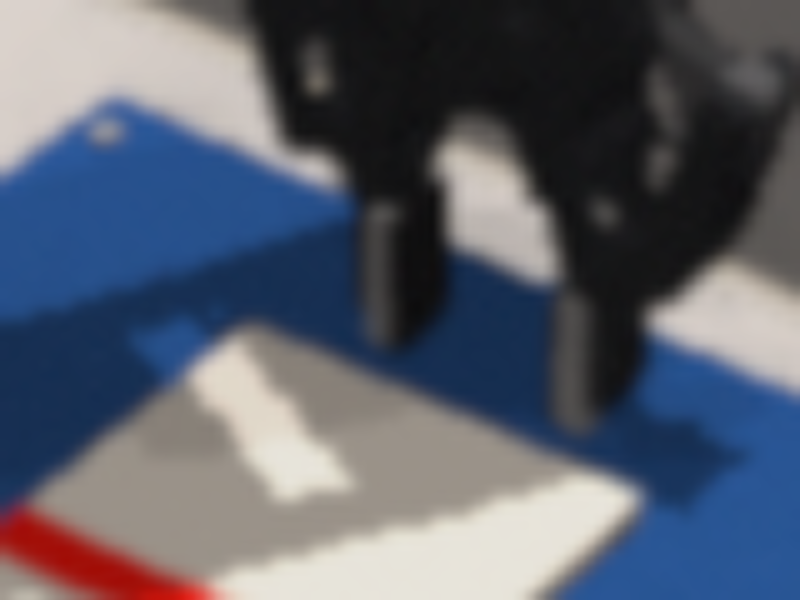

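The finger tips (at about (385,345) and (575,430) in the crop) are just above the plate and behind the rear edge. I'll lower 1 mm more and begin a slow push.

Emit:
step_arm:
  targets:
    - [0,[0,0,-0.002],0]
    - [0,[0,0,0],0]
    - [0,[-0.006,-0.0002,0],0]
    - [0,[-0.006,-0.0002,0],0]
    - [0,[-0.006,-0.0002,0],0]
    - [0,[-0.006,-0.0002,0],0]
    - [0,[-0.006,-0.0002,0],0]
    - [0,[-0.006,-0.0002,0],0]
    - [0,[-0.006,-0.0002,0],0]
    - [0,[0,0,0],0]

```text
time: 6.97
position: [628.4, -178.4, 43.2]
tool_rot: [[-0.999, -0.035, 0.002], [-0.035, 0.999, -0.001], [-0.002, -0.001, -1.0]]
wrist_force: [3.5, -0.6, 5.5]
width: 0.5
grasp_force: 3.1
```

```bash
cat > m.py <<'E'
from h import *
im,c,b,w,r=measure()
print("band",rect(c,big(r,(222,140,300,240)),53))
P=ray(c,big(r,(222,140,300,240))[:,0],53)
o=np.array([475.0,-192.8]);X=np.array([.9995,.031]);Y=np.array([-.031,.9995])
d=P[:,:2]-o; y=d@Y; x=d@X
for lo,hi in((y.min(),y.min()+15),(y.min(),y.max()),(y.max()-15,y.max())):
    k=(y>=lo)&(y<=hi);print("stand x band min/max/mid",x[k].min().round(1),x[k].max().round(1),((x[k].min()+x[k].max())/2).round(1),"y",lo.round(1),hi.round(1))
s=ctrl.read_state();print(s["time"],s["position"],s["wrist_force"])
E
python3 m.py
```

```text
band (array([ 531.8, -183.9]), array([ 14.7, 102.8]), 2.36, [[522.4000244140625, -132.8000030517578], [526.5999755859375, -235.60000610351562], [541.2000122070312, -234.89999389648438], [537.0, -132.1999969482422]])
stand x band min/max/mid 50.1 60.9 55.5 y -44.2 -29.2
stand x band min/max/mid 49.3 64.1 56.7 y -44.2 58.5
stand x band min/max/mid 49.3 62.3 55.8 y 43.5 58.5
7.0167 [ 628.34651657 -178.35501142   43.23040109] [ 3.55134019 -0.92814474  5.56398251]
```

Both fingers are in contact and the slab has squared up. I'll go on with about 45 mm more.

Emit:
step_arm:
  targets:
    - [0,[-0.004,-0.0001,0.001],0]
    - [0,[-0.006,-0.0002,0],0]
    - [0,[-0.006,-0.0002,0],0]
    - [0,[-0.006,-0.0002,0],0]
    - [0,[-0.006,-0.0002,0],0]
    - [0,[-0.006,-0.0002,0],0]
    - [0,[-0.006,-0.0002,0],0]
    - [0,[-0.006,-0.0002,0],0]
    - [0,[-0.004,-0.0001,0],0]
    - [0,[0,0,0],0]

```text
time: 7.85
position: [602.8, -178.9, 43.2]
tool_rot: [[-0.999, -0.036, 0.001], [-0.036, 0.999, -0.0], [-0.001, -0.0, -1.0]]
wrist_force: [4.4, -0.2, 5.4]
width: 0.497
grasp_force: 3.0
```

Emit:
step_arm:
  targets:
    - [0,[-0.004,-0.0001,0],0]
    - [0,[-0.005,-0.0002,0],0]
    - [0,[-0.005,-0.0002,0],0]
    - [0,[-0.005,-0.0002,0],0]
    - [0,[-0.005,-0.0002,0],0]
    - [0,[-0.005,-0.0002,0],0]
    - [0,[-0.005,-0.0002,0],0]
    - [0,[-0.004,-0.0001,0],0]
    - [0,[-0.002,-0.0001,0],0]
    - [0,[0,0,0],0]

```text
time: 8.68
position: [583.0, -179.6, 43.2]
tool_rot: [[-0.999, -0.036, 0.001], [-0.036, 0.999, -0.0], [-0.001, -0.0, -1.0]]
wrist_force: [4.6, 0.7, 4.4]
width: 0.499
grasp_force: 2.9
```

```bash
python3 m.py
```

```text
band (array([ 485.1, -188. ]), array([ 12.8, 100.1]), 1.2, [[477.70001220703125, -138.0], [479.79998779296875, -238.10000610351562], [492.6000061035156, -237.89999389648438], [490.5, -137.8000030517578]])
stand x band min/max/mid 5.1 16.0 10.5 y -45.5 -30.5
stand x band min/max/mid 4.1 16.9 10.5 y -45.5 54.6
stand x band min/max/mid 4.3 13.0 8.7 y 39.6 54.6
8.7333 [ 583.01665282 -179.59780298   43.19831958] [ 3.33090773 -0.57720622  5.19172592]
```

Emit:
step_arm:
  targets:
    - [0,[-0.003,-0.0001,0],0]
    - [0,[-0.004,-0.0001,0],0]
    - [0,[-0.004,-0.0001,0],0]
    - [0,[-0.004,-0.0001,0],0]
    - [0,[-0.003,-0.0001,0],0]
    - [0,[0,0,0],0]
    - [0,[0,0,0],0]
    - [0,[0,0,0],0]
    - [0,[0,0,0],0]
    - [0,[0,0,0],0]

```text
time: 9.57
position: [574.0, -179.9, 43.2]
tool_rot: [[-0.999, -0.036, 0.001], [-0.036, 0.999, -0.0], [-0.001, -0.0, -1.0]]
wrist_force: [4.4, 1.0, 5.5]
width: 0.502
grasp_force: 3.3
```

```bash
python3 m.py; cat > e.py <<'E'
# stand front edge fitted from both views beside the slab, band ends in the stand frame
from h import *
for n,roi in(("top",(185,115,340,240)),("scene",(195,140,385,285))):
    im,c,b,w,r=measure(n); x0,y0,x1,y1=roi
    cr=big(r,(222,140,300,240) if n=="top" else roi); P=ray(c,cr[:,0],53)
    # march along world -x on z=45 from plate interior until blue brightness drops
    E=[]
    hsv=cv2.cvtColor(im,cv2.COLOR_BGR2HSV)
    def proj(p): return cv2.projectPoints(np.float64(p),cv2.Rodrigues(c["R"])[0],c["t"],c["mtx"],None)[0][:,0]
    for y in list(np.arange(-325,-255,5))+list(np.arange(-115,-55,5)):
        xs=np.arange(445,505,.5); uv=proj(np.c_[xs,np.full_like(xs,y),np.full_like(xs,45)]).astype(np.float32)
        S=cv2.remap(cv2.GaussianBlur(im,(3,3),0).astype(np.float32),uv[:,0],uv[:,1],cv2.INTER_LINEAR)
        g=S.reshape(-1,3)[:,0]-S.reshape(-1,3)[:,2]; top=np.median(g[-30:]); i=np.where(g<top*.5)[0]
        if len(i): E.append((y,xs[i.max()]))
    E=np.array(E); k=np.polyfit(E[:,0],E[:,1],1); res=E[:,1]-np.polyval(k,E[:,0]); m=abs(res)<3; k=np.polyfit(E[m,0],E[m,1],1)
    s=P[:,0]-np.polyval(k,P[:,1])
    print(n,"edge slope",k[0].round(4),"x@-190",np.polyval(k,-190).round(1),"res",res.std().round(2))
    for lo in range(-235,-135,20):
        q=(P[:,1]>lo)&(P[:,1]<lo+20)
        if q.any(): print(lo,s[q].min().round(1),s[q].max().round(1))
E
python3 e.py
```

```text
band (array([ 476.6, -198.8]), array([12.8, 78.7]), 0.85, [[469.70001220703125, -159.5], [470.79998779296875, -238.1999969482422], [483.6000061035156, -238.10000610351562], [482.3999938964844, -159.3000030517578]])
stand x band min/max/mid -3.4 7.4 2.0 y -45.5 -30.5
stand x band min/max/mid -4.5 8.3 1.9 y -45.5 33.4
stand x band min/max/mid -4.5 8.3 1.9 y 18.4 33.4
9.6167 [ 573.97902875 -179.87221      43.18260192] [4.40077891 0.14116316 5.18138438]
top edge slope 0.1178 x@-190 491.7 res 2.66
-235 -15.9 -3.0
-215 -18.7 -5.5
-195 -21.2 -8.3
-175 -25.6 -10.9
scene edge slope -0.0753 x@-190 467.8 res 6.82
-235 -1.3 12.3
-215 -1.2 13.6
-195 0.0 13.9
-175 1.3 15.3
-155 1.4 15.6
```

About 1 mm remains by this measure, but the arm now shadows the band. I'll back off, lift clear and look without the arm in the way.

Emit:
step_arm:
  targets:
    - [0,[0.01,0,0.001],0]
    - [0,[0.02,0,0.002],0]
    - [0,[0.02,0,0.02],0]
    - [0,[0,0,0.06],0]
    - [0,[0,0,0.08],0]
    - [0,[0,0,0.08],0]
    - [0,[0,0,0.08],0]
    - [0,[0,0,0.06],0]
    - [0,[0,0.05,0],0]
    - [0,[0,0.07,0],0]

```text
time: 10.55
position: [597.4, -121.6, 235.0]
tool_rot: [[-0.999, -0.032, -0.003], [-0.032, 0.999, -0.001], [0.003, -0.001, -1.0]]
wrist_force: [0.7, 0.3, -1.2]
width: 0.505
grasp_force: 0.0
```

Emit:
step_arm:
  targets:
    - [0,[-0.02,0.08,0],0]
    - [0,[-0.02,0.08,0],0]
    - [0,[-0.02,0.08,0],0]
    - [0,[-0.02,0.08,0],0]
    - [0,[-0.02,0.08,0],0]
    - [0,[-0.02,0.08,0],0]
    - [0,[-0.02,0.08,0],0]
    - [0,[-0.02,0.08,0],0]
    - [0,[0,0.05,0],0]
    - [0,[0,0,0],0]

```text
time: 11.38
position: [514.9, 228.2, 231.2]
tool_rot: [[-0.999, -0.041, -0.009], [-0.041, 0.999, -0.002], [0.009, -0.002, -1.0]]
wrist_force: [-0.8, -0.8, -0.5]
width: 0.498
grasp_force: 0.0
```

```bash
python3 m.py; python3 e.py; python3 - <<'E'
from h import *
a=ctrl.snapshot("top")[115:240,185:340];b=ctrl.snapshot("scene")[140:285,195:385]
cv2.imwrite("pics/f.png",np.hstack([cv2.resize(a,(400,500),interpolation=cv2.INTER_CUBIC),cv2.resize(b,(400,500),interpolation=cv2.INTER_CUBIC)]))
E
```

```text
band (array([ 476.8, -187.1]), array([ 12.2, 102.4]), 2.64, [[468.29998779296875, -136.1999969482422], [473.0, -238.5], [485.20001220703125, -237.89999389648438], [480.5, -135.60000610351562]])
stand x band min/max/mid -3.4 7.4 2.0 y -45.5 -30.5
stand x band min/max/mid -4.5 8.0 1.8 y -45.5 56.8
stand x band min/max/mid -4.2 6.7 1.3 y 41.8 56.8
11.4333 [515.67212822 226.17202941 231.20777013] [ 0.42672171 -0.80893793 -0.18656514]
top edge slope -0.0316 x@-190 475.8 res 0.2
-235 -4.3 6.7
-215 -3.9 7.0
-195 -3.6 7.2
-175 -5.2 5.6
-155 -5.0 5.9
scene edge slope -0.0423 x@-190 471.3 res 3.06
-235 -3.8 10.0
-215 -4.0 10.8
-195 -3.7 10.3
-175 -3.2 11.0
-155 -3.5 10.7
```

View pics/f.png

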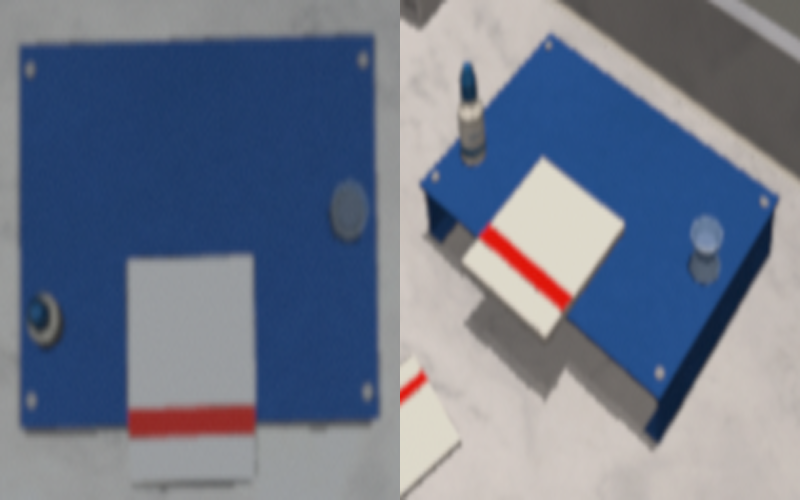

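The picture shows the stand's front edge running under the red band for its whole length. In the top crop the band is at rows 408–437 and the edge at about 421–427. The bottle and dish are where they were, and the arm is clear.

```bash
python3 -c "
from cell import ctrl
print(ctrl.job_done())"
```

```text
the job is handed in; nothing more can be done
None
```

The slab lies with the stand's front edge under the red band for its whole length, within about 1–3.5 mm of the band's centre line; the bottle, dish and carton were left untouched, and the job was handed in at about 11.5 s (no verdict came back).

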